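# Find the loose hold-down bolt and hold its cap open

### The arm

A 7-joint arm with a two-finger parallel gripper is mounted at the origin on the work surface. World frame = base frame: x ahead of the robot, y to its left, z up, the work surface at z = 0. Lengths are in m, angles in rad, forces in N, time in s.
With the tool pointing down it reaches from about 0.35 to 0.9 m from the base axis. Payload 8.1 kg.
Tool frame: the origin (TCP) lies midway between the tips of the shut fingers; the grasp point (between the pads) lies 19 mm behind it; z points along the fingers, y is the line along which they close (so a half turn about z gives the same grasp; the last joint's range is limited). The gripper opens to 92 mm and grips with 3 to 60 N. Pads are 19 mm wide; open, the fingers measure 130 mm over their backs; the gripper's body (75 mm by 190 mm) begins 47 mm behind the grasp point.
Start: joints at [1.216, 0.434, 0.025, 1.573, -0.012, 1.134, -0.075], TCP at [0.156, -0.605, 0.227] pointing down, gripper open.
Joint ranges: [-2.62, 2.62], [-0.44, 2.09], [-1.27, 1.32], [0.08, 2.57], [-1.32, 4.46], [0.12, 2], [-2.74, 2.74]. Speed limits (rad/s): [2.22, 2.22, 3.01, 3.01, 3.14, 3.14, 3.14].

### API

Orientations are given as a rotation vector (axis times angle).
In Python, from cell import arm gives the robot as it stands.
- The arm moves only by the tool move_arm, never from a script. Its argument "motion" is a list of rows, each an object of numbers: "tx", "ty", "tz": the shift along the tool's x, y, z normalised to -1 to 1, where 1 is 1000 mm; "twist": the turn about the tool's z normalised to -1 to 1, where 1 is pi/2 rad. In form: [{"tx": .., "ty": .., "tz": .., "twist": ..}, ...]. A call has 1 to 12 rows; each row shifts and turns the commanded pose from where the row before left it, along the tool's axes as they then stand; what a row does not reach is not made up. A row lasts 1/10 s, in which the tool goes at most 50 mm and 8.59 degrees, less where a joint would pass 70% of its speed; a pose out of reach is approached as far as the arm can. A call with a number of a shift or a turn outside -1 to 1 is refused whole. A call with a gripper value outside its range is refused whole. "gripper" is the gripper's target within -1 to 1 (shut at 1, half-way at 0, fully open at -1), set as the call begins (left out, the last holds). The fingers move at their own pace and stop on an object; "squeeze" is the grip in N (left out, the last holds). Time passes only in rows, so rows that do not move let the fingers close. It gives the time, the measured TCP pose, the force, the opening and the grip force at its end, in the units of the state.
- arm.observe(): the state, without advancing time (a new reading comes with each control period).
- arm.get_image(name): name is "scene" or "side" or "wrist"; returns the picture (420x560x3 uint8, red, green, blue); there is no depth.
- arm.calibration(name): a dict with "K" (3x3 intrinsics, pixels), "T" (4x4, takes a point from camera to world coordinates). Camera axes: x right, y down, z forward; pixel columns grow to the right and rows downward; lengths in m; the calibration is good to about 2 mm. A picture is of the moment at which its call begins: read the wrist's pose just before it. calibration takes no time and is no camera call; for the wrist camera it gives the pose at the moment of the call.
- arm.sign_off(): hands the job in; it is judged then, once.
Trained networks look in the newest picture that a camera, given by its name, has taken for a name from the list of things; names that differ only in an ending like _2 or _b are one class to them, and where a whole thing is asked for, a point or a joint stands for the part that bears it (a point fixed in the world has none). Each returns a list of dicts, best first, with "conf" (0 to 1); they miss things now and then, are a little off and sometimes report something else, mostly with a low value. They report only what shows in the picture. A call takes as long as a camera call. They do not tell look-alikes from the thing itself.
- arm.look_for(camera, query): "point" ([column, row] as shares, 0 to 1, of the picture: columns of its width, rows of its height, amid what is visible of it).
- arm.regions_of(camera, query): "region" (420x560 bool, what is visible of it) and "point" ([column, row] as shares, 0 to 1, of the picture: columns of its width, rows of its height, amid what is visible of it).
- arm.place_of(camera, query): "point" ([column, row] as shares, 0 to 1, of the picture: columns of its width, rows of its height: a listed point, or the origin of a listed thing).
The state is a dict: "clock": time; "joints": joint angles; "dq": joint speeds; "joint_efforts": joint torques, N m; "position": TCP position; "ee_rot": TCP orientation; "force": force on the tool from outside, world axes, zero at the start; "ft_torque": the same for the moment, N m; "width": opening from 0.0 (shut) to 1.0 (fully open); "gripper_force": force on a finger pad.
Only numpy, scipy, OpenCV 4.12 (cv2) and the standard library are available. Lean on these libraries where they do the work, as an engineer would, in place of code of your own. Each camera call takes 0.05 s, during which the arm holds its last target. There are 200 camera calls.

### The job

Get the foot plate ready for tightening: first lay the spanner across both blades of the raised wooden rest and let go of it. Then tap down on the capped bolts to find the loose one, which sinks and stays down, and lift only its cap, at least 45 degrees open, leaving the caps of the tight bolts shut and the other things on the bench where they are. Finish while still holding that cap open with the gripper: do not let go.

Things in the scene. Friction and masses are not known exactly. Their poses are not given: they have to be found in the camera images.
- base: Fixed steel foot plate, 130 x 270 (y) x 12 mm, with three bolts along its y axis: left y = +95 mm, middle 0, right -95. Each is hidden under its own 50 x 50 x 14 mm aluminium cap, top 57 mm above the bench, hinged on the bolt at the far (+x) side, with a grip at the near (-x) side. Origin under the middle bolt, on the bench; x points away from the robot (yaw within 0.3 rad), z up.
- rest: Fixed wooden tool rest: foot 100 (x) x 60 x 8 mm, two narrow upright blades 10 mm thick at x = -35 and +35 mm (60 mm free between), each 40 mm wide in y, top edges 50 mm above the bench, with a 6 mm high, 4 mm wide lip at each end (32 mm between lips). Origin at the centre of its underside; a tool lies along its x axis across both blades.
- spanner: Loose flat steel spanner, 0.08 to 0.16 kg, lying flat on the bench: 168 mm long along its x axis, 10 mm thick; the straight handle is 14 mm wide between x = -55 and +53 mm, open jaw (30 mm wide) at +x, closed ring end (28 mm wide) at -x. Origin at the underside of the middle of the handle, practically its balance point; z up.
- bench_block: Bystander: loose square steel block, 65 x 65 x 22 mm; origin at the centre of its underside.
- soldering_cone: Bystander: loose plaster dish, 100 mm across and 20 mm high, with a cone on it, 68 mm high in all; origin at the centre of its underside.
- mallet: Bystander: loose hammer with a wooden handle, 220 mm long, lying on the bench; origin in its middle, x towards the head.
- top_left (a point): Centre of the flat top of the left bolt's cap (left as seen from the robot): the place to tap, straight down.
- grip_left (a point): Centre of the grip of the left cap: a wooden crossbar, 12 mm thick and 18 mm long along the hinge line, 74 mm from the hinge line, standing 22 mm clear in front of the cap on an 8 mm wide neck and free all round, 52 mm above the bench while the cap is shut. Pinched on its two ends it can turn between the fingers.
- hinge_left (a point): Middle of the left cap's hinge line, on the bolt, 43 mm above the bench (the grip is 74 mm from it towards the robot and 9 mm higher while the cap is shut); the hinge line is parallel to the base's y axis.
- bolt_left (a joint): How far the left bolt has sunk with its cap, m: 0 at the start. A tight bolt gives less than 1 mm. The loose one (any of the three, by chance) looks the same but sinks 6 mm when its cap is pushed down with 3 to 6 N, and stays down; it takes over 10 N to pull it up.
- cap_left (a joint): Opening angle of the left cap, rad: 0 shut, 1.2 the stop; its grip swings up and away from the robot. A light cap (80 g) that falls shut when not held.
- top_middle (a point): Centre of the flat top of the middle bolt's cap (middle as seen from the robot): the place to tap, straight down.
- grip_middle (a point): Centre of the grip of the middle cap: a wooden crossbar, 12 mm thick and 18 mm long along the hinge line, 74 mm from the hinge line, standing 22 mm clear in front of the cap on an 8 mm wide neck and free all round, 52 mm above the bench while the cap is shut. Pinched on its two ends it can turn between the fingers.
- hinge_middle (a point): Middle of the middle cap's hinge line, on the bolt, 43 mm above the bench (the grip is 74 mm from it towards the robot and 9 mm higher while the cap is shut); the hinge line is parallel to the base's y axis.
- bolt_middle (a joint): How far the middle bolt has sunk with its cap, m: 0 at the start. A tight bolt gives less than 1 mm. The loose one (any of the three, by chance) looks the same but sinks 6 mm when its cap is pushed down with 3 to 6 N, and stays down; it takes over 10 N to pull it up.
- cap_middle (a joint): Opening angle of the middle cap, rad: 0 shut, 1.2 the stop; its grip swings up and away from the robot. A light cap (80 g) that falls shut when not held.
- top_right (a point): Centre of the flat top of the right bolt's cap (right as seen from the robot): the place to tap, straight down.
- grip_right (a point): Centre of the grip of the right cap: a wooden crossbar, 12 mm thick and 18 mm long along the hinge line, 74 mm from the hinge line, standing 22 mm clear in front of the cap on an 8 mm wide neck and free all round, 52 mm above the bench while the cap is shut. Pinched on its two ends it can turn between the fingers.
- hinge_right (a point): Middle of the right cap's hinge line, on the bolt, 43 mm above the bench (the grip is 74 mm from it towards the robot and 9 mm higher while the cap is shut); the hinge line is parallel to the base's y axis.
- bolt_right (a joint): How far the right bolt has sunk with its cap, m: 0 at the start. A tight bolt gives less than 1 mm. The loose one (any of the three, by chance) looks the same but sinks 6 mm when its cap is pushed down with 3 to 6 N, and stays down; it takes over 10 N to pull it up.
- cap_right (a joint): Opening angle of the right cap, rad: 0 shut, 1.2 the stop; its grip swings up and away from the robot. A light cap (80 g) that falls shut when not held.
Things that resemble listed ones, but are neither listed nor needed, are in the scene too. What is shaped like the spanner but blue or turquoise is not meant. What is shaped like the rest but orange is not meant.

How it is judged:
By the outcome, as a careful person would: the job done as asked, in the order asked, and still so for the second after the job is handed in, while the arm keeps its last pose, push and grip.
It also fails if it takes over 58 s, if anything falls off the work surface, if the arm or the gripper's body presses on something with over 40 N, if the wrist force passes 120 N, or if a joint passes its speed limit or range.

## Working session

There is one attempt and no reset: what is moved stays moved. The work goes in short steps, Python scripts to look and compute and a tool call to move; the robot and the scene stay as the last step left them, time stands still between calls to the robot, and variables do not carry over. Pictures are saved under pics/ and viewed, at most 10 in all, crops included, and the job is handed in when it is done.

Besides the shell and the picture viewer there is one more tool, called after ">>>" as a command line: name --argument value ..., lists and objects as JSON in quotes. move_arm: Moves the arm, as the interface text tells. Scaled input: -1 to 1 covers 1000 mm each way for a shift and pi/2 rad each way for a turn. Its arguments: {"type":"object","properties":{"motion":{"type":"array","items":{"type":"object","properties":{"tx":{"type":"number"},"ty":{"type":"number"},"tz":{"type":"number"},"twist":{"type":"number"}}}},"gripper":{"type":"number"},"squeeze":{"type":"number"}},"required":["motion"]}

```bash
mkdir -p pics; ls; cat > h.py <<'E'
import numpy as np, cv2
from cell import arm
from scipy.spatial.transform import Rotation as R
def snap(cam,fn):
    im=arm.get_image(cam); cv2.imwrite('pics/'+fn,im[:,:,::-1]); return im
def ray(cam,pt,z,cal=None):
    c=cal or arm.calibration(cam); K=np.array(c['K']);T=np.array(c['T'])
    d=T[:3,:3]@np.linalg.inv(K)@np.array([pt[0],pt[1],1.]); o=T[:3,3]
    return o+d*(z-o[2])/d[2]
def proj(cam,p,cal=None):
    c=cal or arm.calibration(cam); K=np.array(c['K']);T=np.array(c['T'])
    q=K@(T[:3,:3].T@(np.array(p)-T[:3,3])); return q[:2]/q[2]
E
python3 - <<'E'
from h import *
np.set_printoptions(precision=4,suppress=True)
a=snap('scene','s1.png');b=snap('side','d1.png')
cv2.imwrite('pics/both.png',cv2.resize(np.hstack([a,b])[:,:,::-1],(800,300)))
s=arm.observe();print(s)
for c in('scene','side','wrist'):
    print(c,arm.calibration(c))
Z=dict(spanner=0.0,rest=0,base=0,bench_block=0,soldering_cone=0,mallet=0.01,top_left=.057,top_middle=.057,top_right=.057,grip_left=.052,grip_middle=.052,grip_right=.052)
for c in('scene','side'):
  for q in Z:
    for r in arm.place_of(c,q)[:3]:
        p=np.array(r['point'])*[560,420]; print(c,q,round(r['conf'],2),p.round(1),ray(c,p,Z[q]).round(4))
E
```

```text
pics
{'clock': 0.1, 'joints': array([ 1.2164,  0.4352,  0.025 ,  1.574 , -0.0116,  1.134 , -0.0751]), 'dq': array([ 0.0008, -0.002 ,  0.0008, -0.0016, -0.0014, -0.0006, -0.    ]), 'joint_efforts': array([  0.0037, -66.9134,   0.9883, -31.515 ,  -0.0605,   0.0373,
         0.0001]), 'position': array([ 0.1555, -0.6048,  0.226 ]), 'ee_rot': array([-3.1153, -0.3941,  0.0005]), 'force': array([-0.2406, -0.6746,  0.0292]), 'ft_torque': array([-0.0309,  0.0317,  0.0092]), 'gripper_force': 0.0, 'width': 1.0005573644184997}
scene {'K': array([[495.5695,   0.    , 279.911 ],
       [  0.    , 495.5695, 209.4034],
       [  0.    ,   0.    ,   1.    ]]), 'T': array([[ 0.6107,  0.5809, -0.5382,  1.1408],
       [ 0.7916, -0.4308,  0.4334, -0.5536],
       [ 0.0199, -0.6907, -0.7229,  0.8616],
       [ 0.    ,  0.    ,  0.    ,  1.    ]])}
side {'K': array([[471.3222,   0.    , 273.1513],
       [  0.    , 471.3222, 206.1026],
       [  0.    ,   0.    ,   1.    ]]), 'T': array([[ 0.974 , -0.1782,  0.1397,  0.4111],
       [-0.2264, -0.7723,  0.5936, -0.8004],
       [ 0.0021, -0.6098, -0.7925, 
[... 1889 characters left out ...]
ring_cone 0.82 [340.8 204.8] [ 0.7651 -0.0882 -0.    ]
side soldering_cone 0.37 [252.6 143.1] [ 0.5812  0.193  -0.    ]
side soldering_cone 0.31 [264.3 320.1] [ 0.4944 -0.3633  0.    ]
side mallet 0.64 [355.6 262.4] [ 0.7414 -0.2722  0.01  ]
side top_left 0.58 [242.3 121.3] [0.5601 0.2311 0.057 ]
side top_middle 0.6 [252.6 143.4] [0.5713 0.1352 0.057 ]
side top_middle 0.24 [276.2 167.9] [0.6145 0.03   0.057 ]
side top_right 0.84 [265.8 166.7] [0.5882 0.0406 0.057 ]
side top_right 0.71 [261.1 140.6] [0.597  0.1406 0.057 ]
side grip_left 0.69 [224.9 126.5] [0.5073 0.2261 0.052 ]
side grip_middle 0.87 [239.9 150.7] [0.5319 0.12   0.052 ]
side grip_right 0.96 [249.7 169.6] [0.5446 0.0445 0.052 ]
```

View pics/s1.png

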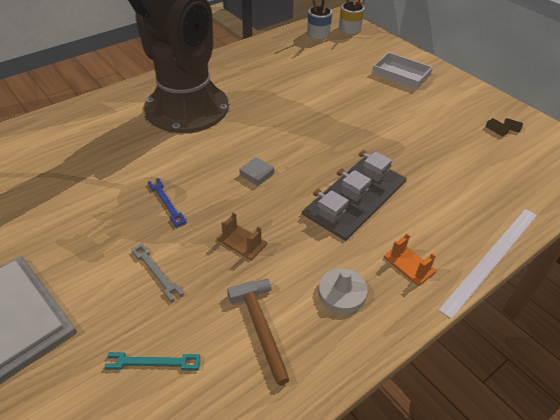

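View pics/d1.png

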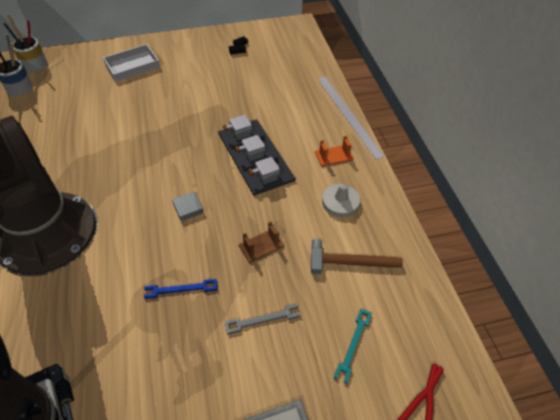

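The scene picture shows these candidates:
- **Spanner:** grey at (157,271), blue at (167,203), turquoise at (152,362). I choose the grey one.
- **Rest:** brown at (241,238), orange at (410,262). I choose the brown one.

The plate with its three caps is at (355,190) in the scene picture and (255,155) in the side picture.

```bash
python3 - <<'E'
from h import *
np.set_printoptions(precision=4,suppress=True)
cs={}
for cam in('scene','side'):
    im=snap(cam,cam+'2.png')
    for q,p0 in(('spanner',[.493,-.362,0]),('rest',[.532,-.172,.02]),('base',[.572,.133,.02])):
        rs=arm.regions_of(cam,q); u=proj(cam,p0)
        if not rs: print(cam,q,'none');continue
        r=min(rs,key=lambda r:np.hypot(*(np.array(r['point'])*[560,420]-u)))
        ys,xs=np.nonzero(r['region']); 
        z=.005 if q=='spanner' else .006
        W=np.array([ray(cam,(x,y),z)[:2] for x,y in zip(xs,ys)])
        (c,s,a)=cv2.minAreaRect((W*1000).astype(np.float32)); e=np.linalg.eigh(np.cov(W.T))[1][:,1]
        print(cam,q,r['conf'],len(xs),'rect',np.round(c),np.round(s),a,'pca deg',np.degrees(np.arctan2(e[1],e[0]))%180,W.mean(0))
a=cv2.imread('pics/scene2.png');b=cv2.imread('pics/side2.png')
f=lambda i,x,y,w,h:cv2.resize(i[y:y+h,x:x+w],(400,300),interpolation=cv2.INTER_CUBIC)
cv2.imwrite('pics/crop1.png',np.vstack([np.hstack([f(a,120,210,160,120),f(a,290,130,140,105)]),np.hstack([f(b,215,215,160,120),f(b,210,100,120,90)])]))
E
```

```text
scene spanner 0.67 641 rect [ 489. -363.] [177.  32.] 2.3449490070343018 pca deg 2.2755673842103192 [ 0.4896 -0.3625]
scene rest 0.77 1164 rect [ 514. -162.] [124.  87.] 15.655268669128418 pca deg 3.899272340890519 [ 0.5222 -0.1665]Traceback (most recent call last):
  File "<stdin>", line 12, in <module>
  File "h.py", line 7, in ray
    c=cal or arm.calibration(cam); K=np.array(c['K']);T=np.array(c['T'])
             ~~~~~~~~~~~~~~~^^^^^
ValueError: time passes only in moves, steps and waits
```

```bash
python3 - <<'E'
from h import *
np.set_printoptions(precision=4,suppress=True)
for cam in('scene','side'):
    C=arm.calibration(cam)
    im=snap(cam,cam+'2.png')
    for q,p0 in(('spanner',[.493,-.362,0]),('rest',[.532,-.172,.02]),('base',[.572,.133,.02])):
        rs=arm.regions_of(cam,q); u=proj(cam,p0,C)
        if not rs: print(cam,q,'none');continue
        r=min(rs,key=lambda r:np.hypot(*(np.array(r['point'])*[560,420]-u)))
        ys,xs=np.nonzero(r['region']); 
        W=np.array([ray(cam,(x,y),.006,C)[:2] for x,y in zip(xs,ys)])
        (c,s,a)=cv2.minAreaRect((W*1000).astype(np.float32)); e=np.linalg.eigh(np.cov(W.T))[1][:,1]
        print(cam,q,r['conf'],len(xs),'rect',np.round(c),np.round(s),a,'pca deg',np.degrees(np.arctan2(e[1],e[0]))%180,W.mean(0))
a=cv2.imread('pics/scene2.png');b=cv2.imread('pics/side2.png')
f=lambda i,x,y,w,h:cv2.resize(i[y:y+h,x:x+w],(400,300),interpolation=cv2.INTER_CUBIC)
cv2.imwrite('pics/crop1.png',np.vstack([np.hstack([f(a,120,210,160,120),f(a,290,130,140,105)]),np.hstack([f(b,215,215,160,120),f(b,210,100,120,90)])]))
E
```

```text
scene spanner 0.83 642 rect [ 488. -363.] [176.  32.] 1.7943339347839355 pca deg 1.849308457047698 [ 0.4886 -0.3635]
scene rest 0.91 1181 rect [ 515. -164.] [123.  86.] 15.703811645507812 pca deg 5.197636917556082 [ 0.5212 -0.1681]
scene base 0.83 4676 rect [563. 154.] [154. 315.] 11.478446960449219 pca deg 104.4041962042209 [0.5728 0.1379]
side spanner 0.78 640 rect [ 490. -363.] [170.  33.] 2.067262887954712 pca deg 1.8025711124198551 [ 0.4887 -0.3634]
side rest 0.66 932 rect [ 530. -159.] [108.  83.] 17.402124404907227 pca deg 22.77654870782959 [ 0.5296 -0.1659]
side base 0.78 3351 rect [575. 154.] [136. 313.] 11.915021896362305 pca deg 101.28907315522574 [0.5773 0.1385]
```

View pics/crop1.png

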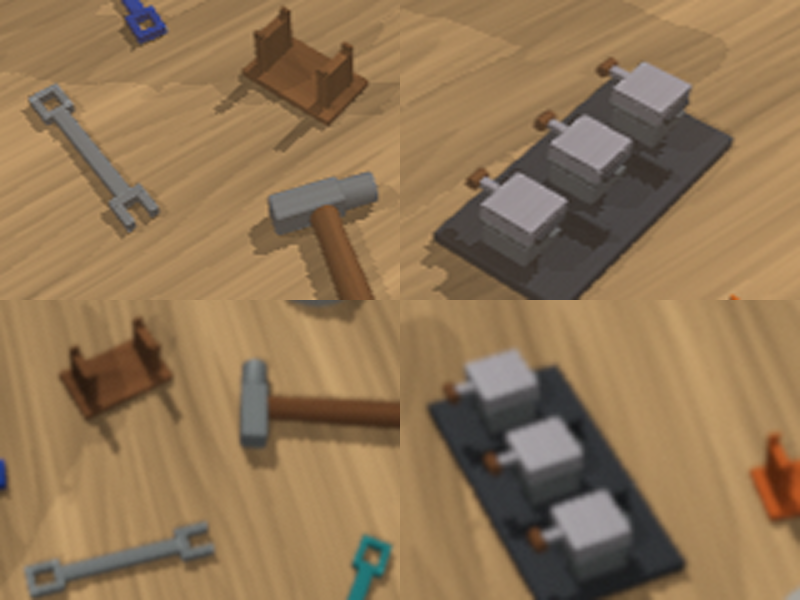

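The close crop shows the grey open/ring spanner (jaw on the far side) and the brown two-blade rest, which is the right pair. The plate's grips face the robot. Next I move above the spanner.

>>> move_arm --motion '[{"tx":0.0385,"ty":-0.0151,"tz":0.0075},{"tx":0.0385,"ty":-0.0151,"tz":0.0075},{"tx":0.0385,"ty":-0.0151,"tz":0.0075},{"tx":0.0385,"ty":-0.0151,"tz":0.0075},{"tx":0.0385,"ty":-0.0151,"tz":0.0075},{"tx":0.0385,"ty":-0.0151,"tz":0.0075},{"tx":0.0385,"ty":-0.0151,"tz":0.0075},{"tx":0.0385,"ty":-0.0151,"tz":0.0075},{"tx":0.0385,"ty":-0.0151,"tz":0.0075},{"tx":0.0385,"ty":-0.0151,"tz":0.0075},{"twist":0.0695},{"twist":0.0695}]' --gripper -1

```text
invalid input
```

```bash
cat >> h.py <<'E'
def where():
    s=arm.observe(); M=R.from_rotvec(s['ee_rot']).as_matrix()
    return s,np.array(s['position']),M
def goto(p,yaw=None):
    "shift in tool axes (units 1 m) and twist (units pi/2) to reach p with tool x at yaw"
    s,q,M=where(); d=M.T@(np.array(p)-q); a=np.arctan2(M[1,0],M[0,0])
    print('t',s['clock'],'at',q.round(4),'yaw',round(np.degrees(a),2),'shift',d.round(4),'twist',None if yaw is None else round((a-yaw)/(np.pi/2),4),'F',np.round(s['force'],1),'w',round(s['width'],3),'g',round(s['gripper_force'],1))
E
python3 - <<'E'
from h import *
np.set_printoptions(precision=4,suppress=True)
C=arm.calibration('wrist'); snap('wrist','w1.png')
for q,z in(('spanner',0),('rest',0)):
    for r in arm.place_of('wrist',q)[:3]:
        p=np.array(r['point'])*[560,420]; print(q,round(r['conf'],2),p.round(1),ray('wrist',p,z,C))
for q in('spanner','rest'):
  for r in arm.regions_of('wrist',q)[:2]:
    ys,xs=np.nonzero(r['region']);W=np.array([ray('wrist',(x,y),.008,C)[:2] for x,y in zip(xs,ys)])
    (c,s,a)=cv2.minAreaRect((W*1000).astype(np.float32)); e=np.linalg.eigh(np.cov(W.T))[1][:,1]
    print(q,r['conf'],len(xs),np.round(c),np.round(s),a,'pca',np.degrees(np.arctan2(e[1],e[0])),W.mean(0))
goto([.491,-.363,.003],np.radians(1.9))
E
```

```text
t 2.15 at [ 0.1557 -0.6053  0.2267] yaw 14.42 shift [ 0.3851 -0.1512  0.2237] twist 0.1391 F [ 0.3 -0.   0.2] w 1.002 g 0.0
```

View pics/w1.png

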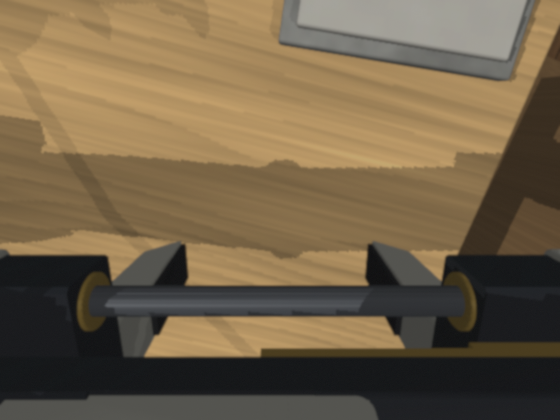

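The move was refused, so the wrist picture only shows the start view: bare bench, a tray at the top, and the fingers at the bottom. I'll retry with every field given in each row.

>>> move_arm --motion '[{"tx":0.0385,"ty":-0.0151,"tz":0.0075,"twist":0},{"tx":0.0385,"ty":-0.0151,"tz":0.0075,"twist":0},{"tx":0.0385,"ty":-0.0151,"tz":0.0075,"twist":0},{"tx":0.0385,"ty":-0.0151,"tz":0.0075,"twist":0},{"tx":0.0385,"ty":-0.0151,"tz":0.0075,"twist":0},{"tx":0.0385,"ty":-0.0151,"tz":0.0075,"twist":0},{"tx":0.0385,"ty":-0.0151,"tz":0.0075,"twist":0},{"tx":0.0385,"ty":-0.0151,"tz":0.0075,"twist":0},{"tx":0.0385,"ty":-0.0151,"tz":0.0075,"twist":0},{"tx":0.0385,"ty":-0.0151,"tz":0.0075,"twist":0},{"tx":0,"ty":0,"tz":0,"twist":0.0695},{"tx":0,"ty":0,"tz":0,"twist":0.0695}]' --gripper -1

```text
clock: 3.35
position: [0.4923, -0.3615, 0.1512]
ee_rot: [-3.14, -0.051, 0.0]
force: [0.1, -0.5, -0.2]
width: 0.996
gripper_force: 0.0
```

```bash
cat > look.py <<'E'
from h import *
import sys
np.set_printoptions(precision=4,suppress=True)
def look(fn,places,masks):
  C=arm.calibration('wrist'); snap('wrist',fn)
  for q,z in places:
    for r in arm.place_of('wrist',q)[:3]:
        p=np.array(r['point'])*[560,420]; print(q,round(r['conf'],2),p.round(1),ray('wrist',p,z,C))
  for q,h in masks:
   for r in arm.regions_of('wrist',q)[:2]:
    ys,xs=np.nonzero(r['region']);W=np.array([ray('wrist',(x,y),h,C)[:2] for x,y in zip(xs,ys)])
    (c,s,a)=cv2.minAreaRect((W*1000).astype(np.float32)); e=np.linalg.eigh(np.cov(W.T))[1][:,1]
    print(q,r['conf'],len(xs),np.round(c),np.round(s),a,'pca',np.degrees(np.arctan2(e[1],e[0])),W.mean(0))
E
python3 - <<'E'
from look import *
look('w2.png',[('spanner',0),('rest',0)],[('spanner',.008),('rest',.008)])
goto([.491,-.363,.003],np.radians(1.9))
E
```

```text
spanner 0.84 [274.6 190.2] [ 0.4927 -0.3589  0.    ]
spanner 0.6 [160.6 344. ] [ 0.3173 -0.2408  0.    ]
rest 0.9 [ 58.6 141.8] [ 0.5313 -0.1627  0.    ]
spanner 0.71 2171 [ 638. -501.] [66. 34.] 51.5704460144043 pca 57.00188082667572 [ 0.6341 -0.5058]
spanner 0.56 3114 [ 492. -359.] [169.  30.] 1.245441198348999 pca -178.04177747376815 [ 0.4984 -0.3596]
rest 0.65 8711 [ 527. -154.] [100.  94.] 15.313509941101074 pca -173.5783849945614 [ 0.5306 -0.1658]
t 3.6 at [ 0.4908 -0.3634  0.1518] yaw 2.06 shift [ 0.0002 -0.0004  0.1488] twist 0.0018 F [ 1.1 -0.7  0.1] w 0.999 g 0.0
```

View pics/w2.png

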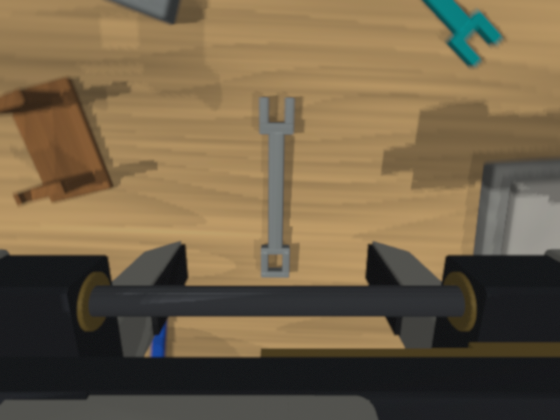

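The wrist view shows the spanner centred, its handle at column 275 midway between the fingers, and the rest at (60,142). I go down and grip.

>>> move_arm --motion '[{"tx":0.001,"ty":-0.002,"tz":0.04,"twist":0},{"tx":0,"ty":0,"tz":0.045,"twist":0},{"tx":0,"ty":0,"tz":0.035,"twist":0},{"tx":0,"ty":0,"tz":0.02,"twist":0},{"tx":0,"ty":0,"tz":0.008,"twist":0},{"tx":0,"ty":0,"tz":0,"twist":0}]'

```text
clock: 4.2
position: [0.4913, -0.3612, 0.0031]
ee_rot: [-3.14, -0.053, 0.002]
force: [-0.0, 0.2, 0.6]
width: 1.003
gripper_force: 0.0
```

>>> move_arm --motion '[{"tx":0,"ty":0,"tz":0,"twist":0},{"tx":0,"ty":0,"tz":0,"twist":0},{"tx":0,"ty":0,"tz":0,"twist":0},{"tx":0,"ty":0,"tz":0,"twist":0},{"tx":0,"ty":0,"tz":0,"twist":0},{"tx":0,"ty":0,"tz":0,"twist":0},{"tx":0,"ty":0,"tz":0,"twist":0},{"tx":0,"ty":0,"tz":0,"twist":0}]' --gripper 1 --squeeze 25

```text
clock: 5.0
position: [0.4919, -0.3611, 0.0037]
ee_rot: [-3.141, -0.052, 0.0]
force: [0.0, -0.4, -0.7]
width: 0.349
gripper_force: 0.0
```

>>> move_arm --motion '[{"tx":0,"ty":0,"tz":0,"twist":0},{"tx":0,"ty":0,"tz":0,"twist":0},{"tx":0,"ty":0,"tz":0,"twist":0},{"tx":0,"ty":0,"tz":0,"twist":0},{"tx":0,"ty":0,"tz":0,"twist":0}]'

```text
clock: 5.5
position: [0.4918, -0.3611, 0.0037]
ee_rot: [-3.141, -0.052, 0.0]
force: [-0.3, -1.0, -0.4]
width: 0.15
gripper_force: 25.0
```

>>> move_arm --motion '[{"tx":0,"ty":0,"tz":-0.02,"twist":0},{"tx":0,"ty":0,"tz":-0.03,"twist":0},{"tx":0,"ty":0,"tz":-0.03,"twist":0},{"tx":0,"ty":0,"tz":-0.03,"twist":0},{"tx":0,"ty":0,"tz":-0.02,"twist":0}]'

```text
clock: 6.0
position: [0.4923, -0.3615, 0.1358]
ee_rot: [3.14, 0.052, 0.002]
force: [-1.0, -0.5, -2.3]
width: 0.144
gripper_force: 25.0
```

>>> move_arm --motion '[{"tx":0.004,"ty":-0.037,"tz":0,"twist":-0.052},{"tx":0,"ty":-0.037,"tz":-0.005,"twist":-0.052},{"tx":-0.003,"ty":-0.037,"tz":0,"twist":-0.052},{"tx":0,"ty":0,"tz":0,"twist":0},{"tx":0,"ty":0,"tz":0,"twist":0}]'

```text
clock: 6.5
position: [0.4801, -0.2509, 0.1389]
ee_rot: [3.111, 0.438, -0.0]
force: [0.2, -0.8, -1.9]
width: 0.147
gripper_force: 25.0
```

```bash
python3 - <<'E'
from look import *
look('w3.png',[('rest',0),('spanner',.13)],[('rest',.008)])
goto([.532,-.169,.1],np.radians(16))
E
```

```text
rest 0.79 [192.  109.6] [ 0.5311 -0.1616  0.    ]
rest 0.73 [279.7 259. ] [ 0.4191 -0.2711 -0.    ]
spanner 0.82 [279.7 256.9] [ 0.4795 -0.2522  0.13  ]
rest 0.61 9482 [ 529. -163.] [100.  69.] 16.3981990814209 pca -163.96815631094503 [ 0.5321 -0.1649]
t 6.7 at [ 0.4802 -0.2528  0.1386] yaw 15.83 shift [ 0.0727 -0.0665  0.0386] twist -0.0019 F [ 0.5 -0.7 -1.3] w 0.147 g 25.0
```

View pics/w3.png

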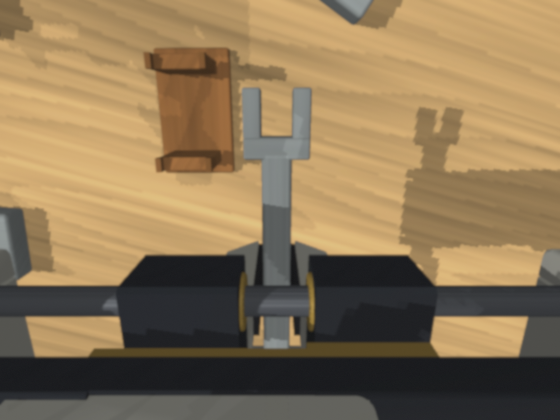

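```bash
python3 - <<'E'
from h import *
np.set_printoptions(precision=4,suppress=True)
c=np.radians(16.3);Rz=np.array([[np.cos(c),-np.sin(c)],[np.sin(c),np.cos(c)]])
D={'scene':[((218,239.2),(-50,-30)),((251.2,258.8),(50,-30)),((267.2,244.4),(50,30))],
'side':[((239.8,245),(-50,30)),((251.8,262.2),(-50,-30)),((283.8,245),(50,-30))],
'wrist':[((229,48),(50,-30)),((233,171),(-50,-30))]}
for k,v in D.items():
    C=arm.calibration(k)
    for px,l in v:
        p=ray(k,px,.008 if k=='wrist' else .004,C)[:2]; print(k,l,p,'origin',p-Rz@(np.array(l)/1000))
E
```

```text
scene (-50, -30) [ 0.4927 -0.2085] origin [ 0.5323 -0.1657]
scene (50, -30) [ 0.5831 -0.1809] origin [ 0.5267 -0.1662]
scene (50, 30) [ 0.5713 -0.1286] origin [ 0.5317 -0.1715]
side (-50, 30) [ 0.4773 -0.1557] origin [ 0.5337 -0.1705]
side (-50, -30) [ 0.4966 -0.2113] origin [ 0.5362 -0.1685]
side (50, -30) [ 0.5847 -0.1805] origin [ 0.5283 -0.1658]
wrist (50, -30) [ 0.5854 -0.1839] origin [ 0.529  -0.1692]
wrist (-50, -30) [ 0.4917 -0.2101] origin [ 0.5313 -0.1672]
```

>>> move_arm --motion '[{"tx":0.024,"ty":-0.0225,"tz":0,"twist":-0.004},{"tx":0.024,"ty":-0.0225,"tz":0,"twist":0},{"tx":0.024,"ty":-0.0225,"tz":0,"twist":0},{"tx":0,"ty":0,"tz":0.02,"twist":0},{"tx":0,"ty":0,"tz":0.025,"twist":0},{"tx":0,"ty":0,"tz":0.02,"twist":0},{"tx":0,"ty":0,"tz":0,"twist":0}]'

```text
clock: 7.4
position: [0.5287, -0.167, 0.0711]
ee_rot: [-3.109, -0.444, 0.007]
force: [-0.8, -0.8, -1.2]
width: 0.147
gripper_force: 25.0
```

```bash
python3 - <<'E'
from h import *
goto([.531,-.168,.0545],np.radians(16.2))
a=snap('scene','s3.png');b=snap('side','d3.png')
f=lambda i,x,y:cv2.resize(i[y:y+90,x:x+120,::-1],(400,300),interpolation=cv2.INTER_CUBIC)
cv2.imwrite('pics/crop3.png',np.hstack([f(a,180,180),f(b,200,190)]))
E
```

```text
t 7.4 at [ 0.5287 -0.167   0.0711] yaw 16.24 shift [0.002  0.0016 0.0166] twist 0.0005 F [-0.8 -0.8 -1.2] w 0.147 g 25.0
```

View pics/crop3.png

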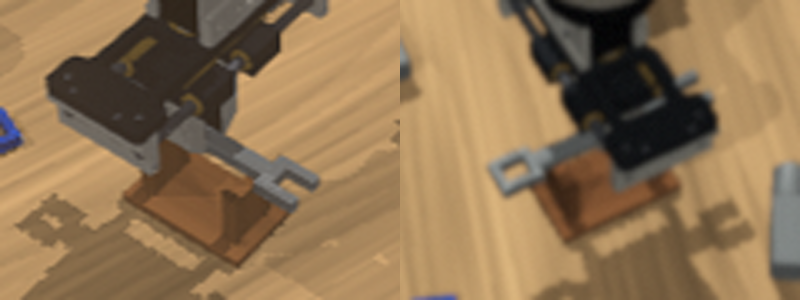

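The crop shows the spanner above both blades, inside the lips: the far blade at (240,200) in the left half, the near blade at (560,205) in the right half. I lower gently until it touches.

>>> move_arm --motion '[{"tx":0.002,"ty":0.001,"tz":0.009,"twist":0},{"tx":0,"ty":0,"tz":0.005,"twist":0},{"tx":0,"ty":0,"tz":0.002,"twist":0},{"tx":0,"ty":0,"tz":0,"twist":0}]'

```text
clock: 7.9
position: [0.5326, -0.1671, 0.0576]
ee_rot: [-3.11, -0.446, 0.001]
force: [0.1, -1.2, -1.2]
width: 0.144
gripper_force: 25.0
```

>>> move_arm --motion '[{"tx":0,"ty":0,"tz":0.002,"twist":0},{"tx":0,"ty":0,"tz":0.001,"twist":0},{"tx":0,"ty":0,"tz":0,"twist":0}]'

```text
clock: 8.2
position: [0.5327, -0.1671, 0.0547]
ee_rot: [3.11, 0.446, -0.0]
force: [-0.2, 0.2, -2.0]
width: 0.15
gripper_force: 25.0
```

>>> move_arm --motion '[{"tx":0,"ty":0,"tz":0.001,"twist":0},{"tx":0,"ty":0,"tz":0,"twist":0}]'

```text
clock: 8.4
position: [0.5328, -0.1671, 0.0537]
ee_rot: [3.11, 0.446, 0.0]
force: [-0.1, -0.2, -1.1]
width: 0.148
gripper_force: 25.0
```

>>> move_arm --motion '[{"tx":0,"ty":0,"tz":0,"twist":0},{"tx":0,"ty":0,"tz":0,"twist":0},{"tx":0,"ty":0,"tz":0,"twist":0},{"tx":0,"ty":0,"tz":0,"twist":0},{"tx":0,"ty":0,"tz":0,"twist":0}]' --gripper 0

```text
clock: 8.9
position: [0.5328, -0.1671, 0.0538]
ee_rot: [3.11, 0.446, 0.0]
force: [-0.1, -0.5, -0.2]
width: 0.488
gripper_force: 0.0
```

>>> move_arm --motion '[{"tx":0,"ty":0,"tz":-0.02,"twist":0},{"tx":0,"ty":0,"tz":-0.03,"twist":0},{"tx":0,"ty":0,"tz":-0.03,"twist":0},{"tx":0,"ty":0,"tz":-0.03,"twist":0},{"tx":0,"ty":0,"tz":-0.02,"twist":0}]'

```text
clock: 9.4
position: [0.5334, -0.1672, 0.186]
ee_rot: [3.109, 0.446, 0.003]
force: [0.5, 0.3, -0.6]
width: 0.501
gripper_force: 0.0
```

>>> move_arm --motion '[{"tx":0.007,"ty":-0.0443,"tz":-0.005,"twist":0},{"tx":0.007,"ty":-0.0443,"tz":-0.005,"twist":0},{"tx":0.007,"ty":-0.0443,"tz":-0.005,"twist":0},{"tx":0.007,"ty":-0.0443,"tz":-0.005,"twist":0},{"tx":0.007,"ty":-0.0443,"tz":-0.005,"twist":0},{"tx":0.007,"ty":-0.0443,"tz":-0.005,"twist":0},{"tx":0,"ty":0,"tz":0,"twist":0.049},{"tx":0,"ty":0,"tz":0,"twist":0}]' --gripper 1

```text
clock: 10.2
position: [0.4981, 0.1012, 0.2139]
ee_rot: [-3.124, -0.328, -0.001]
force: [-0.6, 0.2, 0.0]
width: 0.007
gripper_force: 0.0
```

```bash
python3 - <<'E'
from look import *
P=[('top_'+s,.057) for s in('left','middle','right')]+[('grip_'+s,.052) for s in('left','middle','right')]
look('w4.png',P+[('base',0)],[('base',.01)])
goto([.57,.135,.2],np.radians(11.7))
w=cv2.imread('pics/w4.png');a=snap('scene','s4.png');b=snap('side','d4.png')
f=lambda i,x,y:cv2.resize(i[y:y+90,x:x+120,::-1],(400,300),interpolation=cv2.INTER_CUBIC)
cv2.imwrite('pics/crop4.png',np.vstack([np.hstack([f(a,180,180),f(b,200,190)]),np.hstack([cv2.resize(w,(400,300)),np.zeros((300,400,3),np.uint8)])]))
E
```

```text
top_left 0.88 [145.1  99.8] [0.5538 0.2328 0.057 ]
top_middle 0.97 [247.4 103.2] [0.5699 0.1434 0.057 ]
top_middle 0.68 [147.2  99.9] [0.5541 0.2309 0.057 ]
top_right 0.94 [359.7  96.7] [0.5959 0.0472 0.057 ]
top_right 0.74 [256.3  70.3] [0.5983 0.1409 0.057 ]
top_right 0.55 [358.4  67.1] [0.6192 0.055  0.057 ]
grip_left 0.96 [155.9 152.7] [0.508  0.2199 0.052 ]
grip_left 0.24 [352.2 149.5] [0.5493 0.0399 0.052 ]
grip_left 0.17 [148.3  99.6] [0.5543 0.2318 0.052 ]
grip_middle 0.58 [252.5 152.2] [0.5274 0.131  0.052 ]
grip_right 0.58 [354.1 150.5] [0.5488 0.0379 0.052 ]
base 0.68 [255.7 100.3] [0.5739 0.1401 0.    ]
base 0.72 35939 [578. 144.] [130. 276.] 11.985289573669434 pca 101.93377562740618 [0.5816 0.1434]
t 10.65 at [0.4985 0.0992 0.2137] yaw 11.86 shift [ 0.0773 -0.0203  0.0136] twist 0.0018 F [0.6 0.  0.2] w 0.006 g 0.0
```

View pics/crop4.png

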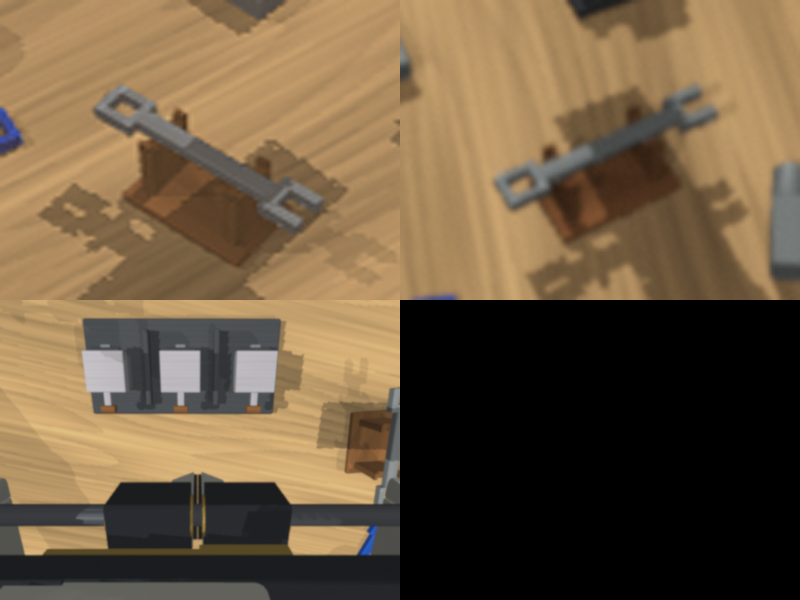

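The wrist picture shows the three caps at full-frame columns 147, 252 and 358, with their grips just below. The scene and side crops show the spanner lying on both blades, free of the gripper. I start with the middle cap.

>>> move_arm --motion '[{"tx":0.04,"ty":-0.0115,"tz":0.02,"twist":0},{"tx":0.04,"ty":-0.0115,"tz":0.03,"twist":0},{"tx":0,"ty":0,"tz":0.04,"twist":0},{"tx":0,"ty":0,"tz":0.04,"twist":0},{"tx":0,"ty":0,"tz":0.018,"twist":0},{"tx":0,"ty":0,"tz":0,"twist":0},{"tx":0,"ty":0,"tz":0,"twist":0}]'

```text
clock: 11.45
position: [0.5713, 0.1384, 0.0669]
ee_rot: [-3.125, -0.326, -0.0]
force: [0.9, -0.4, 0.2]
width: 0.004
gripper_force: 0.0
```

>>> move_arm --motion '[{"tx":0,"ty":0,"tz":0.004,"twist":0},{"tx":0,"ty":0,"tz":0.004,"twist":0},{"tx":0,"ty":0,"tz":0.002,"twist":0},{"tx":0,"ty":0,"tz":0.001,"twist":0},{"tx":0,"ty":0,"tz":0,"twist":0}]'

```text
clock: 11.95
position: [0.5715, 0.1384, 0.0569]
ee_rot: [3.125, 0.326, 0.002]
force: [-3.7, -0.9, 11.1]
width: 0.001
gripper_force: 5.8
```

11 N and the cap still stands at 57 mm, so the middle bolt is tight. I go to the left cap next.

>>> move_arm --motion '[{"tx":0,"ty":0,"tz":-0.012,"twist":0},{"tx":0,"ty":-0.032,"tz":0,"twist":0},{"tx":0,"ty":-0.032,"tz":0,"twist":0},{"tx":0,"ty":-0.031,"tz":0,"twist":0},{"tx":0,"ty":0,"tz":0.006,"twist":0},{"tx":0,"ty":0,"tz":0.003,"twist":0},{"tx":0,"ty":0,"tz":0.002,"twist":0},{"tx":0,"ty":0,"tz":0.001,"twist":0},{"tx":0,"ty":0,"tz":0,"twist":0}]'

```text
clock: 12.85
position: [0.5517, 0.2305, 0.0569]
ee_rot: [-3.125, -0.323, -0.001]
force: [-6.0, 0.4, 14.7]
width: 0.004
gripper_force: 7.0
```

The left bolt is tight too (15 N, no sinking). I go to the right cap.

>>> move_arm --motion '[{"tx":0,"ty":0,"tz":-0.012,"twist":0},{"tx":0,"ty":0.047,"tz":0,"twist":0},{"tx":0,"ty":0.048,"tz":0,"twist":0},{"tx":0,"ty":0.048,"tz":0,"twist":0},{"tx":0,"ty":0.047,"tz":0,"twist":0},{"tx":0,"ty":0,"tz":0.006,"twist":0},{"tx":0,"ty":0,"tz":0.003,"twist":0},{"tx":0,"ty":0,"tz":0.002,"twist":0},{"tx":0,"ty":0,"tz":0.001,"twist":0},{"tx":0,"ty":0,"tz":0,"twist":0}]'

```text
clock: 13.85
position: [0.5905, 0.0465, 0.0557]
ee_rot: [-3.124, -0.328, -0.0]
force: [-1.0, 0.1, -0.3]
width: 0.005
gripper_force: 0.4
```

>>> move_arm --motion '[{"tx":0,"ty":0,"tz":0.002,"twist":0},{"tx":0,"ty":0,"tz":0.002,"twist":0},{"tx":0,"ty":0,"tz":0.001,"twist":0},{"tx":0,"ty":0,"tz":0.001,"twist":0},{"tx":0,"ty":0,"tz":0,"twist":0}]'

```text
clock: 14.35
position: [0.5907, 0.0464, 0.051]
ee_rot: [-3.124, -0.327, -0.001]
force: [-5.9, 0.1, 19.5]
width: 0.005
gripper_force: 9.6
```

The right cap sank 6 mm and bottoms at 51 mm, so the right bolt is the loose one. I raise, move over its grip, open to 40 mm and take a closer look.

>>> move_arm --motion '[{"tx":0,"ty":0,"tz":-0.02,"twist":0},{"tx":0,"ty":0,"tz":-0.035,"twist":0},{"tx":-0.022,"ty":-0.001,"tz":-0.02,"twist":0},{"tx":-0.0213,"ty":-0.001,"tz":0,"twist":0},{"tx":0,"ty":0,"tz":0,"twist":0},{"tx":0,"ty":0,"tz":0,"twist":0}]' --gripper 0.13

```text
clock: 14.95
position: [0.5478, 0.0386, 0.1244]
ee_rot: [-3.125, -0.326, -0.0]
force: [0.2, -0.2, -0.4]
width: 0.423
gripper_force: 0.0
```

```bash
python3 - <<'E'
from look import *
look('w5.png',[('grip_right',.046),('grip_middle',.052),('top_right',.051),('top_middle',.057)],[])
goto([.5478,.0395,.037],np.radians(12))
w=cv2.imread('pics/w5.png');b=snap('side','d5.png')
cv2.imwrite('pics/crop5.png',np.hstack([cv2.resize(w,(400,300)),cv2.resize(b[100:190,210:330,::-1],(400,300))]))
E
```

```text
grip_right 0.94 [277.4 214.5] [0.5481 0.0386 0.046 ]
grip_middle 0.93 [142.9 221.5] [0.5249 0.1325 0.052 ]
top_right 0.91 [277.1 152.9] [0.5927 0.0483 0.051 ]
top_right 0.44 [140.3 113.5] [0.5995 0.1419 0.051 ]
top_middle 0.57 [137.2 153.2] [0.5742 0.1392 0.057 ]
t 15.2 at [0.5482 0.0386 0.124 ] yaw 11.91 shift [-0.0002 -0.001   0.087 ] twist -0.001 F [ 0.3 -0.  -0.2] w 0.437 g 0.0
```

View pics/crop5.png

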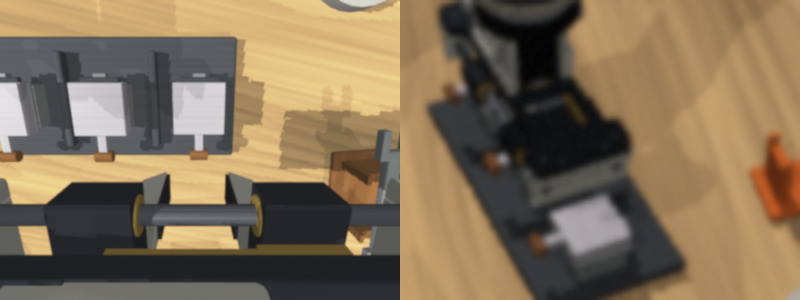

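The wrist picture shows the right grip at (198,156) in the crop, centred between the fingers. I go down and pinch it.

>>> move_arm --motion '[{"tx":0,"ty":0,"tz":0.03,"twist":0},{"tx":0,"ty":0,"tz":0.03,"twist":0},{"tx":0,"ty":0,"tz":0.02,"twist":0},{"tx":0,"ty":0,"tz":0.007,"twist":0},{"tx":0,"ty":0,"tz":0,"twist":0}]'

```text
clock: 15.75
position: [0.5474, 0.0384, 0.0367]
ee_rot: [-3.125, -0.326, 0.003]
force: [0.5, -0.9, -0.0]
width: 0.434
gripper_force: 0.0
```

>>> move_arm --motion '[{"tx":0,"ty":0,"tz":0,"twist":0},{"tx":0,"ty":0,"tz":0,"twist":0},{"tx":0,"ty":0,"tz":0,"twist":0},{"tx":0,"ty":0,"tz":0,"twist":0},{"tx":0,"ty":0,"tz":0,"twist":0},{"tx":0,"ty":0,"tz":0,"twist":0}]' --gripper 1 --squeeze 8

```text
clock: 16.35
position: [0.5485, 0.0377, 0.0382]
ee_rot: [3.124, 0.325, 0.002]
force: [0.1, -3.9, 7.0]
width: 0.193
gripper_force: 8.0
```

```bash
python3 -c "
import numpy as np
f=np.arctan2(9,74);r=np.hypot(74,9)
P=[np.array([r*np.cos(f+t)*-1,r*np.sin(f+t)]) for t in np.radians(np.arange(0,61,5))]
for a,b in zip(P,P[1:]): print(((b-a)/1000).round(4),(b-P[0]).round(1))"
```

```text
[0.0011 0.0064] [1.1 6.4]
[0.0016 0.0063] [ 2.7 12.7]
[0.0022 0.0061] [ 4.9 18.8]
[0.0027 0.0059] [ 7.5 24.8]
[0.0032 0.0057] [10.7 30.4]
[0.0037 0.0054] [14.4 35.8]
[0.0041 0.005 ] [18.5 40.8]
[0.0046 0.0046] [23.1 45.5]
[0.0049 0.0042] [28.  49.7]
[0.0053 0.0038] [33.3 53.5]
[0.0056 0.0033] [38.9 56.8]
[0.0059 0.0028] [44.8 59.6]
```

>>> move_arm --motion '[{"tx":0.001,"ty":0,"tz":-0.0064,"twist":0},{"tx":0.0016,"ty":0,"tz":-0.0063,"twist":0},{"tx":0,"ty":0,"tz":0,"twist":0}]'

```text
clock: 16.65
position: [0.5508, 0.0384, 0.051]
ee_rot: [3.124, 0.325, 0.001]
force: [3.0, -3.9, -0.5]
width: 0.193
gripper_force: 8.0
```

>>> move_arm --motion '[{"tx":0.0022,"ty":0,"tz":-0.0061,"twist":0},{"tx":0.0027,"ty":0,"tz":-0.0059,"twist":0},{"tx":0.0032,"ty":0,"tz":-0.0057,"twist":0},{"tx":0.0037,"ty":0,"tz":-0.0054,"twist":0},{"tx":0,"ty":0,"tz":0,"twist":0}]'

```text
clock: 17.15
position: [0.5617, 0.0407, 0.0738]
ee_rot: [3.124, 0.325, -0.001]
force: [-0.4, -5.9, -1.0]
width: 0.196
gripper_force: 8.0
```

>>> move_arm --motion '[{"tx":0.0041,"ty":0,"tz":-0.005,"twist":0},{"tx":0.0046,"ty":0,"tz":-0.0046,"twist":0},{"tx":0.0049,"ty":0,"tz":-0.0042,"twist":0},{"tx":0.0053,"ty":0,"tz":-0.0038,"twist":0},{"tx":0.0056,"ty":0,"tz":-0.0033,"twist":0},{"tx":0.0025,"ty":0,"tz":-0.0013,"twist":0},{"tx":0,"ty":0,"tz":0,"twist":0}]'

```text
clock: 17.85
position: [0.5883, 0.0463, 0.0959]
ee_rot: [3.124, 0.325, -0.001]
force: [-1.2, -4.5, 2.8]
width: 0.199
gripper_force: 8.0
```

```bash
python3 - <<'E'
from look import *
look('w6.png',[('grip_right',.105),('grip_middle',.052),('top_middle',.057)],[])
goto([.5875,.047,.095],np.radians(12))
w=cv2.imread('pics/w6.png');b=snap('side','d6.png');a=snap('scene','s6.png')
g=lambda i,x,y,W,H:cv2.resize(i[y:y+H,x:x+W,::-1],(400,300),interpolation=cv2.INTER_CUBIC)
cv2.imwrite('pics/crop6.png',np.vstack([np.hstack([cv2.resize(w,(400,300)),g(b,210,90,120,90)]),np.hstack([g(a,290,130,140,105),g(a,120,130,320,240)])]))
E
```

```text
grip_right 0.65 [274.5 273.8] [0.5865 0.0477 0.105 ]
top_middle 0.93 [122.5 228.8] [0.5724 0.1408 0.057 ]
t 18.05 at [0.588  0.0463 0.0957] yaw 11.88 shift [-0.0003 -0.0008  0.0007] twist -0.0013 F [-0.2 -5.2  3. ] w 0.192 g 8.0
```

View pics/crop6.png

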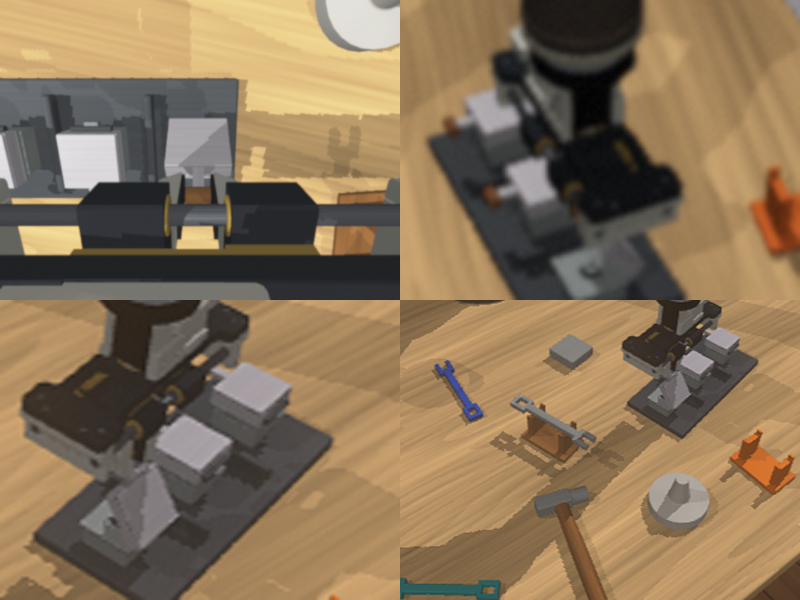

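The picture shows the right cap open by about 57° in the fingers and the other two caps shut. The spanner lies on the rest and the other things are where they were. I hand the job in.

```bash
python3 -c "
from cell import arm
print(arm.sign_off())"
```

```text
the job is handed in; nothing more can be done
None
```

The spanner lies across both blades of the rest, the right bolt proved to be the loose one (it sank 6 mm and stayed down), and the gripper is holding its cap about 57° open; the job is handed in.

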